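# Hang the sample pail on the spring balance

## Task

Weigh the small pail of bronze offcuts: raise its folded-down wire bail upright while the pail stays standing where it is on the bench, then lift the pail by the bail and hang it with the bail wire in both prongs of the spring balance. Lower it until the spring carries the whole weight before letting go, so that the balance neither jerks nor bounces, never press it down to its lower stop, and leave the brick, casting and tongs where they are.

Things in the scene. Friction and masses are not known exactly. Their poses are not given: they have to be found in the camera images.
- pail: Loose open steel pail, 85 mm high, outer radius 40 mm at the foot and 50 mm at the rim, with bronze offcuts fixed inside; pail and bail together weigh somewhere between 0.35 and 0.65 kg. Origin: centre of its underside; z up. The bail's hinge axis is the pail's own y axis, 78 mm above the origin (ears at y = +-51 mm). The folded bail lies out towards the pail's +x side.
- bail (a joint): Bail angle about its hinge (rad): 0 upright, positive folded down towards the pail's +x, stop at 1.75 (starts between 1.45 and 1.75). Slightly stiff (0.055 N m): it stays where left. The pail tips if pushed or pulled along the bail's legs with more than about 2 N. The bail is a U of 5 mm wire, 110 mm wide over its legs; its straight top lies 95 mm from the hinge.
- grip (a point): Centre of the wooden sleeve on the bail's straight top: 14 mm diameter, 44 mm long along the pail's y, turning freely on the wire, so it may be pinched hard while the bail swings. Bare straight wire continues on each side of the sleeve to 46 mm from its centre. With the bail upright it is 173 mm above the pail's underside. Only the position of this point matters.
- stand: Spring balance: fixed stand, base 150 x 150 x 12 mm, column 30 x 36 mm, dial at the back, 287 mm high. Origin: centre of the base's underside; z up. Its hanger's two prongs (6 mm bars at y = +-32 mm) reach out to its -x side, towards the robot. The sleeve goes between the prongs with 7 mm to spare on each side, the bare wire lies in their bends.
- seat (a point): Point where the centre of the bail's straight wire comes to lie, midway between the hanger's two prongs: 82 mm in front (-x) of the stand's origin, 270 mm above the bench unloaded; sinks with the hanger. Axes as the stand's. The prongs' tips turn up to 19 mm above it, 107 mm in front of the stand's origin; towards the column they rise gently to 7 mm above it.
- hanger (a joint): How far the hanger has sunk (m), 0 unloaded, lower stop at 0.060. Spring 150 N/m with about 1 N preload, so the pail's own weight sinks it by about 15 to 37 mm, depending on its unknown weight.
- brick: Bystander: firebrick 110 x 200 x 60 mm high, origin under its centre.
- casting: Bystander: small bronze finial, 70 mm wide, 90 mm high, origin under its centre.
- tongs: Bystander: dark iron tongs lying flat, about 35 x 230 mm, 20 mm high, long along its y, origin under its pivot.
There are look-alikes about, which are no part of the job. Of the things shaped like the pail, the steel one is meant.

How it is judged:
On the way, in this order (a step that is already met when the one before it is completed fails the run):
1. the bail is upright (within 0.25 rad) while the pail still stands on the bench, not dragged more than 40 mm and tilted less than 0.12 rad (value of joint bail between -0.25 and 0.25 rad and distance of pail from where it was at the start of the episode below 0.04 m and angle between pail's own z axis and vertical below 0.12 rad), for 0.2 s.
2. the pail is lifted clear of the bench (40 mm) without yet touching the balance (height (world z) of pail above 0.04 m and contact force between pail and stand below 0.2 N), for 0.1 s.
At the end, for the whole second after the job is handed in: The pail hangs at rest (under 0.05 m/s) and upright (within 0.2 rad, bail within 0.3 rad of upright) by its bail in both prongs of the balance, the middle of the sleeve within 15 mm of the seat, the hanger sunk under its weight by more than 8 mm, the pail clear of the bench, nothing else holding it (distance between grip and seat below 0.015 m and contact force between pail and stand above 2 N and height (world z) of pail above 0.03 m and angle between pail's own z axis and vertical below 0.2 rad and value of joint bail between -0.3 and 0.3 rad and linear speed of pail below 0.05 m/s and value of joint hanger above 0.008 m); the robot touches nothing.
It fails at once if the balance jerks or bounces: the hanger moves faster than 0.15 m/s (velocity of joint hanger above 0.15 m/s or velocity of joint hanger below -0.15 m/s).
It fails at once if the hanger is pressed down to its lower stop (beyond 55 mm) (value of joint hanger above 0.055 m).
It fails at once if the pail is tipped (over 0.6 rad) (angle between pail's own z axis and vertical above 0.6 rad).
It fails at once if the brick, casting or tongs are moved by more than 20 mm (distance of any of brick, casting, tongs from where it was at the start of the episode above 0.02 m).
It also fails if it takes over 72 s, if anything falls off the work surface, if the arm or the gripper's body presses on something with over 40 N, if the wrist force passes 120 N, or if a joint passes its speed limit or range.

## Robot

A 6-joint arm with a two-finger parallel gripper is mounted at the origin on the work surface. World frame = base frame: x ahead of the robot, y to its left, z up, the work surface at z = 0. Lengths are in m, angles in rad, forces in N, time in s.
With the tool pointing down it reaches from about 0.25 to 0.775 m from the base axis. Payload 4 kg.
Tool frame: the origin (TCP) lies midway between the tips of the shut fingers; the grasp point (between the pads) lies 19 mm behind it; z points along the fingers, y is the line along which they close (so a half turn about z gives the same grasp; the last joint's range is limited). The gripper opens to 94 mm and grips with 3 to 60 N. Pads are 16 mm wide; open, the fingers measure 119 mm over their backs; the gripper's body (75 mm by 177 mm) begins 78 mm behind the grasp point.
Start: joints at [-1.41, 0.087, 1.371, -0, 1.684, -0.103], TCP at [0.143, -0.531, 0.174] pointing down, gripper open.
Joint ranges: [-3.1, 3.1], [-0.76, 2.03], [0.27, 2.55], [-1.08, 4.22], [0.17, 2.65], [-2.57, 2.57]. Speed limits (rad/s): [2.79, 2.79, 3.14, 3.14, 3.14, 3.14].

## Interface

Orientations are given as [roll, pitch, yaw] about the fixed x, y, z axes, in that order (R = Rz(yaw) Ry(pitch) Rx(roll)).
In Python, from bench import get_obs, snapshot, close_job gives the robot as it stands. The module is installed in compiled form; this text tells all that it offers.
- The arm moves only by the tool drive_tool, never from a script. Its argument "commands" is a list of rows, each a list of 6 numbers: the shift along the tool's x, y, z in units of 0.04 m (1.0 is 0.04 m), then the turn, a rotation vector about the tool's x, y, z in units of 0.1 rad (1.0 is 0.1 rad). In form: [[dx, dy, dz, wx, wy, wz], ...]. A call has 1 to 20 rows; each row shifts and turns the commanded pose from where the row before left it, along the tool's axes as they then stand; what a row does not reach is not made up. A row lasts 1/8 s, in which the tool goes at most 62.5 mm and 10.7 degrees, less where a joint would pass 70% of its speed; a pose out of reach is approached as far as the arm can. A call with a number of a shift or a turn outside -1 to 1 is refused whole. A call with a gripper value outside its range is refused whole. "gripper" is the closure, from 0 (fully open) to 1 (shut), set as the call begins (left out, the last holds). The fingers move at their own pace and stop on an object; the grip force is fixed at half the most. Time passes only in rows, so rows that do not move let the fingers close. It gives the time, the measured TCP pose, the force, the opening and the grip force at its end, in the units of the state.
- get_obs(): the state, without advancing time (a new reading comes with each control period).
- snapshot(name): name is "scene" or "top"; returns a dict with "image" (400x640x3 uint8, blue, green, red), "range_z" (400x640 float32, m along the optical axis (not along the pixel's ray), 0 where there is no reading), "fx", "fy", "cx", "cy" (pixels), "k1" (the pictures are not rectified: a ray, as slopes to the right and down, at radius r is drawn at 1 + k1 r^2 times it, then the intrinsics apply), "rvec" (rotation vector, rad) and "tvec" (3), from world to camera coordinates, as OpenCV has them. Camera axes: x right, y down, z forward; pixel columns grow to the right and rows downward; lengths in m; the calibration is good to about 2 mm. A picture is of the moment at which its call begins.
- close_job(): hands the job in; it is judged then, once.
The state is a dict: "time": time; "joint_positions": joint angles; "qvel": joint speeds; "joint_torque": joint torques, N m; "tool_pos": TCP position; "ee_rot": TCP orientation; "wrist_force": force on the tool from outside, world axes, zero at the start; "wrist_torque": the same for the moment, N m; "width": finger opening in m; "finger_force": force on a finger pad.
Only numpy, scipy, OpenCV 4.12 (cv2) and the standard library are available. Lean on these libraries where they do the work, as an engineer would, in place of code of your own. Each camera call takes 0.05 s, during which the arm holds its last target. There are 200 camera calls.

## Working session

There is one attempt and no reset: what is moved stays moved. The work goes in short steps, Python scripts to look and compute and a tool call to move; the robot and the scene stay as the last step left them, time stands still between calls to the robot, and variables do not carry over. Pictures are saved under pics/ and viewed, at most 10 in all, crops included, and the job is handed in when it is done.

Besides the shell and the picture viewer there is one more tool, called after "Call:" by a JSON object that holds its "api" and its "payload". drive_tool: Moves the arm, as the interface text tells. Its arguments: {"type":"object","properties":{"commands":{"type":"array"},"gripper":{"type":"number"}},"required":["commands"]}

```bash
mkdir -p pics; cat > h.py <<'E'
import numpy as np, cv2, pickle
from bench import get_obs, snapshot
def snap(n):
    s=snapshot(n); pickle.dump(s,open(n+'.pkl','wb')); return s
def cloud(s):
    h,w=s['range_z'].shape
    u,v=np.meshgrid(np.arange(w),np.arange(h))
    K=np.array([[s['fx'],0,s['cx']],[0,s['fy'],s['cy']],[0,0,1.]])
    p=cv2.undistortPoints(np.stack([u,v],-1).reshape(-1,1,2).astype(np.float64),K,np.array([s['k1'],0,0,0.])).reshape(h,w,2)
    z=s['range_z'].astype(float)
    c=np.dstack([p[...,0]*z,p[...,1]*z,z])
    R=cv2.Rodrigues(np.array(s['rvec'],float))[0]
    P=(c-np.array(s['tvec']).ravel())@R
    P[z==0]=np.nan
    return P
E
python3 - <<'E'
from h import *
for n in('scene','top'):
    s=snap(n); cv2.imwrite(f'pics/{n}0.png',s['image']); 
    R=cv2.Rodrigues(np.array(s['rvec'],float))[0]; print(n,-R.T@np.array(s['tvec']).ravel(),s['fx'],s['k1'],R.round(2).tolist())
o=get_obs();print(o)
E
```

```text
scene [1.37130225 0.39824481 1.28072732] 520.9220443696195 -0.014535943652414857 [[-0.47, 0.88, -0.01], [0.66, 0.35, -0.66], [-0.58, -0.32, -0.75]]
top [ 0.46079433 -0.09884083  1.22630294] 384.00724276544685 0.003194160218524842 [[0.01, -1.0, -0.02], [-1.0, -0.0, -0.07], [0.07, 0.02, -1.0]]
{'time': 0.1, 'joint_positions': array([-1.41012913e+00,  8.78887129e-02,  1.37208505e+00,  3.05177834e-05,
        1.68358770e+00, -1.03103198e-01]), 'qvel': array([ 0.00077139, -0.00081383, -0.00321069, -0.00243743, -0.00109598,
       -0.00070376]), 'joint_torque': array([ 3.04888323e-03, -3.41253269e+01, -3.03300118e+01,  7.21405051e-02,
        3.04436870e-02, -9.94372635e-05]), 'tool_pos': array([ 0.14331454, -0.53043404,  0.17272628]), 'ee_rot': array([-3.13963742e+00, -2.32800873e-04,  2.63773574e-01]), 'wrist_force': array([-0.00049616,  0.00749631, -0.32618246]), 'wrist_torque': array([-0.03546537, -0.00987102, -0.00590565]), 'finger_force': 0.0, 'width': 0.09395569708732443}
```

View pics/scene0.png

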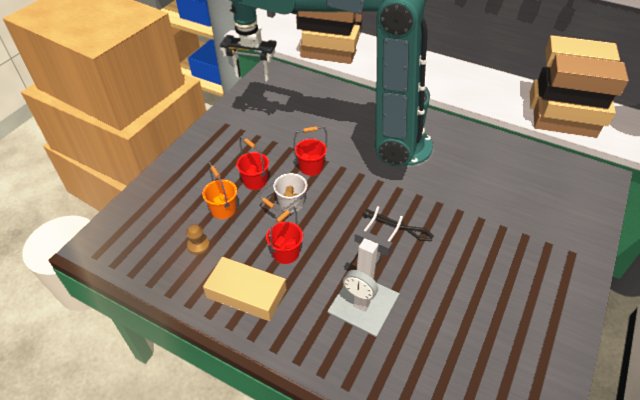

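View pics/top0.png

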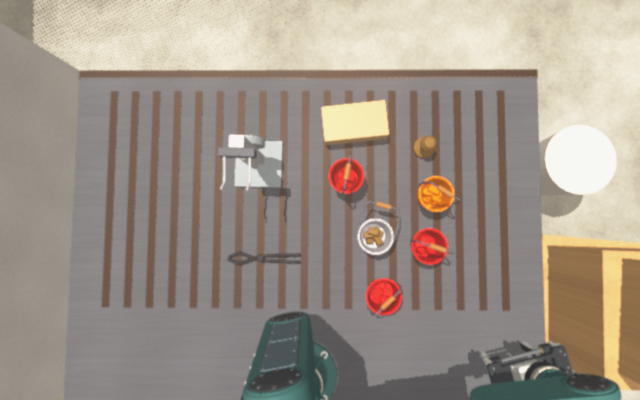

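The views show the steel pail at top (376,237), its sleeve at (383,206), and the stand at (258,163) with prongs reaching -x (down in the top view). Red and orange look-alikes stand close around the pail.

```bash
python3 - <<'E'
from h import *
a=pickle.load(open('top.pkl','rb'));b=pickle.load(open('scene.pkl','rb'))
A=cv2.resize(a['image'][130:330,200:470],None,fx=2.9,fy=2.9,interpolation=cv2.INTER_CUBIC)
cv2.imwrite('pics/ctop.png',A)
B=cv2.resize(b['image'][120:330,200:440],None,fx=2.8,fy=2.8,interpolation=cv2.INTER_CUBIC)
cv2.imwrite('pics/csc.png',B)
def st(m,P,n):
    q=P[m];q=q[~np.isnan(q[:,0])];print(n,len(q),np.median(q,0).round(4),q.min(0).round(3),q.max(0).round(3))
for s,nm in((a,'top'),(b,'scene')):
    P=cloud(s);hsv=cv2.cvtColor(s['image'],cv2.COLOR_BGR2HSV)
    z=P[...,2]
    def reg(u0,u1,v0,v1):
        m=np.zeros(z.shape,bool);m[v0:v1,u0:u1]=1;return m
    white=(hsv[...,1]<50)&(hsv[...,2]>130)
    og=(hsv[...,0]>5)&(hsv[...,0]<20)&(hsv[...,1]>130)&(hsv[...,2]>120)
    if nm=='top':
        rp=reg(350,402,212,262);rs=reg(368,400,198,214);rst=reg(215,300,130,225)
    else:
        rp=reg(270,312,170,212);rs=reg(260,275,196,211);rst=reg(320,410,200,335)
    m=rp&(z>0.078)&(z<0.095);st(m,P,nm+' rim')
    c=cv2.minEnclosingCircle(P[m][:,:2].astype(np.float32));print(c)
    st(rs&og&(z>0.03),P,nm+' sleeve')
    st(rst&(z>0.008)&(z<0.016),P,nm+' base')
    pr=rst&(z>0.25)&(z<0.31);st(pr,P,nm+' high')
    q=P[rst&(z>0.008)&(z<0.016)]
    print(cv2.minAreaRect(q[:,:2].astype(np.float32)))
E
```

```text
top rim 344 [ 0.4448 -0.2289  0.0852] [ 0.38  -0.288  0.078] [ 0.502 -0.163  0.094]
((0.44855669140815735, -0.23346319794654846), 0.07613303512334824)
top sleeve 50 [ 0.5218 -0.2435  0.0885] [ 0.513 -0.261  0.083] [ 0.528 -0.222  0.094]
top base 1303 [0.6365 0.1233 0.0126] [0.464 0.072 0.008] [0.731 0.282 0.016]
top high 773 [0.6437 0.1468 0.2851] [0.549 0.103 0.254] [0.685 0.195 0.292]
((0.618846595287323, 0.16768516600131989), (0.17738109827041626, 0.29158973693847656), 44.04415512084961)
scene rim 324 [ 0.445  -0.218   0.0865] [ 0.377 -0.28   0.078] [ 0.536 -0.165  0.095]
((0.45762574672698975, -0.21870945394039154), 0.08120633661746979)
scene sleeve 58 [ 0.5248 -0.2418  0.0879] [ 0.509 -0.266  0.079] [ 0.535 -0.221  0.095]
scene base 1755 [0.6746 0.1626 0.0126] [ 0.257 -0.116  0.008] [0.774 0.289 0.016]
scene high 885 [0.6527 0.1504 0.2843] [0.549 0.101 0.25 ] [0.69  0.193 0.293]
((0.5260160565376282, 0.0930776298046112), (0.4815175533294678, 0.28037193417549133), 24.74767303466797)
```

View pics/ctop.png

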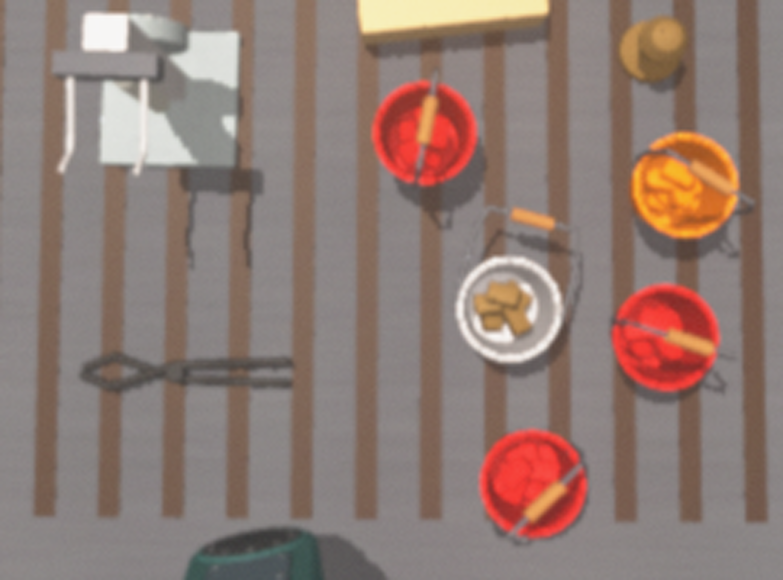

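View pics/csc.png

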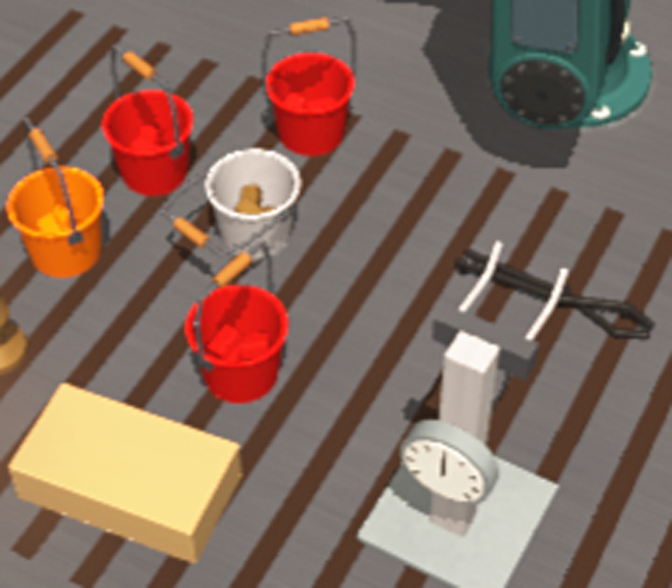

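The crops confirm that the steel pail's bail is folded towards +x and slightly to -y. The prongs run from the stand's crossbar towards the robot. Next I refine the axes.

```bash
python3 - <<'E'
from h import *
for nm in('top','scene'):
    s=pickle.load(open(nm+'.pkl','rb'))
    P=cloud(s);hsv=cv2.cvtColor(s['image'],cv2.COLOR_BGR2HSV);z=P[...,2]
    def reg(u0,u1,v0,v1):
        m=np.zeros(z.shape,bool);m[v0:v1,u0:u1]=1;return m
    w=(hsv[...,1]<40)&(hsv[...,2]>150)
    og=(hsv[...,0]>5)&(hsv[...,0]<20)&(hsv[...,1]>130)&(hsv[...,2]>120)
    rp,rs,rst=(reg(350,402,212,262),reg(368,400,198,214),reg(215,300,130,225)) if nm=='top' else (reg(270,312,170,212),reg(260,275,196,211),reg(320,410,200,335))
    q=P[rp&w&(z>.081)&(z<.09)];A=np.c_[2*q[:,:2],np.ones(len(q))]
    for _ in range(4):
        x=np.linalg.lstsq(A,(q[:,:2]**2).sum(1),rcond=None)[0];r=np.sqrt(x[2]+x[0]**2+x[1]**2)
        d=abs(np.hypot(*(q[:,:2]-x[:2]).T)-r);k=d<max(.006,np.percentile(d,80));q=q[k];A=A[k]
    print(nm,'pail',x[:2],r,len(q))
    q=P[rs&og&(z>.06)];r=cv2.minAreaRect(q[:,:2].astype(np.float32));print('sleeve',r)
    vx=cv2.fitLine(q[:,:2].astype(np.float32),cv2.DIST_L2,0,.01,.01).ravel();print('dir',vx)
    q=P[rst&(hsv[...,1]<60)&(hsv[...,2]>120)&(z>.009)&(z<.0155)];print('base',cv2.minAreaRect(q[:,:2].astype(np.float32)))
    q=P[rst&(z>.24)&(z<.31)&w];
    q=q[q[:,0]<.625]
    my=np.median(q[:,1])
    for t in(q[q[:,1]<my],q[q[:,1]>=my]):
        print('prong',len(t),cv2.fitLine(t[:,:2].astype(np.float32),cv2.DIST_HUBER,0,.01,.01).ravel(),t.min(0),t.max(0)); print(t[np.argsort(t[:,0])][::6].round(3).tolist())
# heights of neighbours
P=cloud(pickle.load(open('scene.pkl','rb')));q=P.reshape(-1,3)
for n,c in(('redL',(.555,-.165)),('redB',(.33,-.24)),('redR',(.43,-.34)),('org',(.53,-.35))):
    k=(np.hypot(q[:,0]-c[0],q[:,1]-c[1])<.08)&(q[:,2]>.1);t=q[k];print(n,t.min(0).round(3),t.max(0).round(3))
E
```

```text
top pail [ 0.43103527 -0.21711128] 0.04959540883708319 240
sleeve ((0.5215458869934082, -0.24146302044391632), (0.04010262340307236, 0.010178363882005215), 76.22048950195312)
dir [ 0.23618403  0.97170836  0.52125746 -0.24263342]
base ((0.6576114296913147, 0.1543767899274826), (0.14586128294467926, 0.16467122733592987), 0.17130252718925476)
prong 76 [ 0.9992818  -0.03789168  0.5934379   0.11779152] [0.54888693 0.11522482 0.26484452] [0.62362211 0.17936829 0.29188446]
[[0.549, 0.118, 0.292], [0.554, 0.119, 0.286], [0.56, 0.116, 0.277], [0.569, 0.116, 0.27], [0.574, 0.121, 0.269], [0.579, 0.117, 0.265], [0.586, 0.118, 0.273], [0.591, 0.118, 0.27], [0.599, 0.116, 0.271], [0.604, 0.116, 0.272], [0.611, 0.118, 0.274], [0.616, 0.118, 0.273], [0.621, 0.118, 0.275]]
prong 76 [ 0.999905   -0.01378589  0.5938306   0.18188556] [0.5512465  0.17937788 0.26472545] [0.6238527  0.18601893 0.29075672]
[[0.551, 0.18, 0.291], [0.557, 0.181, 0.28], [0.563, 0.179, 0.276], [0.569, 0.18, 0.266], [0.574, 0.182, 0.267], [0.579, 0.185, 0.266], [0.587, 0.182, 0.267], [0.591, 0.182, 0.269], [0.597, 0.18, 0.267],
[... 698 characters left out ...]
, [0.585, 0.12, 0.271], [0.593, 0.119, 0.267], [0.601, 0.117, 0.271], [0.611, 0.116, 0.274], [0.617, 0.177, 0.273]]
prong 65 [ 0.99974203 -0.02271375  0.5889648   0.18153954] [0.55073294 0.17744621 0.26528561] [0.62412973 0.18429363 0.29184334]
[[0.551, 0.18, 0.288], [0.556, 0.182, 0.287], [0.562, 0.182, 0.282], [0.565, 0.184, 0.275], [0.569, 0.179, 0.268], [0.577, 0.182, 0.266], [0.584, 0.182, 0.271], [0.591, 0.183, 0.266], [0.599, 0.183, 0.272], [0.607, 0.181, 0.273], [0.616, 0.182, 0.272]]
redL [ 0.555 -0.144  0.101] [ 0.63  -0.119  0.188]
redB [ 0.25  -0.283  0.101] [ 0.302 -0.227  0.187]
redR [ 0.39  -0.408  0.104] [ 0.423 -0.321  0.189]
org [ 0.539 -0.429  0.101] [ 0.59  -0.347  0.187]
```

Call:
{"api": "drive_tool", "payload": {"commands": [[0,0,-0.2,0,0,-0.95],[0,0,-0.2,0,0,-0.95],[0,0,-0.2,0,0,-0.95],[0,0,-0.2,0,0,-0.95],[0,0,-0.2,0,0,-0.95],[0,0,-0.2,0,0,-0.95],[0,0,-0.2,0,0,-0.95],[0,0,-0.2,0,0,-0.95],[0,0,-0.2,0,0,-0.95],[0,0,-0.2,0,0,-0.95],[0,0,-0.2,0,0,-0.95]], "gripper": 0.57}}

```text
time: 1.48
tool_pos: [0.1434, -0.5307, 0.2614]
ee_rot: [-3.141, -0.001, 1.312]
wrist_force: [0.7, 0.9, -0.5]
width: 0.0404
finger_force: 0.0
```

Call:
{"api": "drive_tool", "payload": {"commands": [[0.67,0.52,0,0,0,0],[0.67,0.52,0,0,0,0],[0.67,0.52,0,0,0,0],[0.67,0.52,0,0,0,0],[0.67,0.52,0,0,0,0],[0.67,0.52,0,0,0,0],[0.67,0.52,0,0,0,0],[0.67,0.52,0,0,0,0],[0.67,0.52,0,0,0,0],[0.67,0.52,0,0,0,0],[0.67,0.52,0,0,0,0],[0.67,0.52,0,0,0,0],[0.67,0.52,0,0,0,0],[0.67,0.52,0,0,0,0],[0,0,0,0,0,0]]}}

```text
time: 3.35
tool_pos: [0.5228, -0.2425, 0.2605]
ee_rot: [-3.14, -0.001, 1.312]
wrist_force: [-0.6, 0.1, -0.4]
width: 0.0406
finger_force: 0.0
```

Call:
{"api": "drive_tool", "payload": {"commands": [[0,0,0.62,0,0,0],[0,0,0.62,0,0,0],[0,0,0.62,0,0,0],[0,0,0.62,0,0,0],[0,0,0.62,0,0,0],[0,0,0.62,0,0,0],[0,0,0.62,0,0,0],[0,0,0.6,0,0,0],[0,0,0,0,0,0]]}}

```text
time: 4.47
tool_pos: [0.5192, -0.2438, 0.0616]
ee_rot: [-3.136, -0.001, 1.308]
wrist_force: [-0.3, 0.4, 0.1]
width: 0.0404
finger_force: 0.0
```

```bash
python3 - <<'E'
from h import *
print(get_obs()['tool_pos'],get_obs()['wrist_force'])
a=snap('scene');b=snap('top')
A=cv2.resize(a['image'][150:260,200:330],(650,550),interpolation=cv2.INTER_CUBIC)
cv2.imwrite('pics/g.png',A)
E
```

```text
[ 0.51920823 -0.24379984  0.0615922 ] [-0.28830532  0.35139022  0.06576514]
```

View pics/g.png

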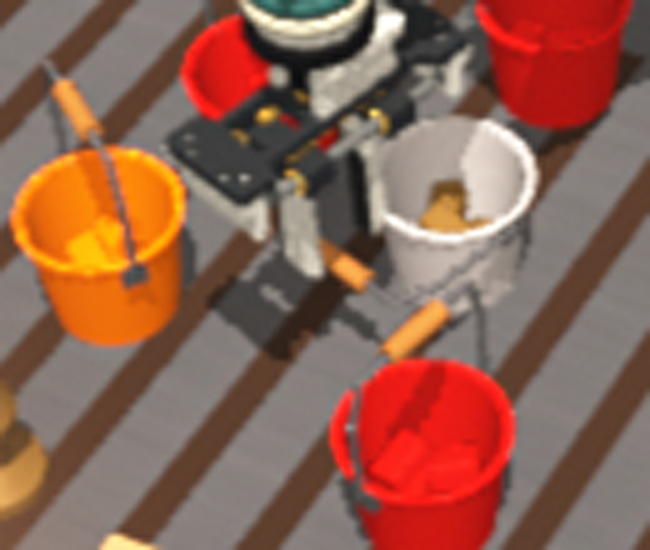

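The picture shows the fingers straddling the sleeve, which is visible at (350,265), clear of the pail rim. I trim about 3 mm and close.

Call:
{"api": "drive_tool", "payload": {"commands": [[0.06,0.08,0,0,0,0],[0,0,0,0,0,0],[0,0,0,0,0,0]]}}

```text
time: 4.95
tool_pos: [0.526, -0.2427, 0.0648]
ee_rot: [3.141, 0.0, 1.309]
wrist_force: [0.0, 0.3, 0.3]
width: 0.0401
finger_force: 0.0
```

Call:
{"api": "drive_tool", "payload": {"commands": [[0,0,0,0,0,0],[0,0,0,0,0,0],[0,0,0,0,0,0],[0,0,0,0,0,0],[0,0,0,0,0,0]], "gripper": 1.0}}

```text
time: 5.58
tool_pos: [0.5255, -0.2425, 0.0641]
ee_rot: [-3.142, 0.0, 1.309]
wrist_force: [0.1, -0.4, -0.1]
width: 0.0007
finger_force: 0.0
```

```bash
python3 - <<'E'
from h import *
a=snap('scene');b=snap('top')
A=cv2.resize(a['image'][160:240,225:325],(700,560),interpolation=cv2.INTER_CUBIC)
cv2.imwrite('pics/g2.png',A)
s=a;P=cloud(s);hsv=cv2.cvtColor(s['image'],cv2.COLOR_BGR2HSV);og=(hsv[...,0]>5)&(hsv[...,0]<20)&(hsv[...,1]>130)&(hsv[...,2]>100)
m=np.zeros(og.shape,bool);m[192:214,255:280]=1
q=P[m&og&(P[...,2]>.03)];print(len(q),q[np.argsort(q[:,1])][::3].round(3).tolist())
E
```

```text
32 [[0.525, -0.258, 0.087], [0.524, -0.248, 0.081], [0.525, -0.24, 0.082], [0.532, -0.236, 0.086], [0.53, -0.233, 0.086], [0.527, -0.232, 0.088], [0.53, -0.23, 0.079], [0.522, -0.227, 0.09], [0.528, -0.224, 0.079], [0.524, -0.223, 0.085], [0.53, -0.222, 0.092]]
```

View pics/g2.png

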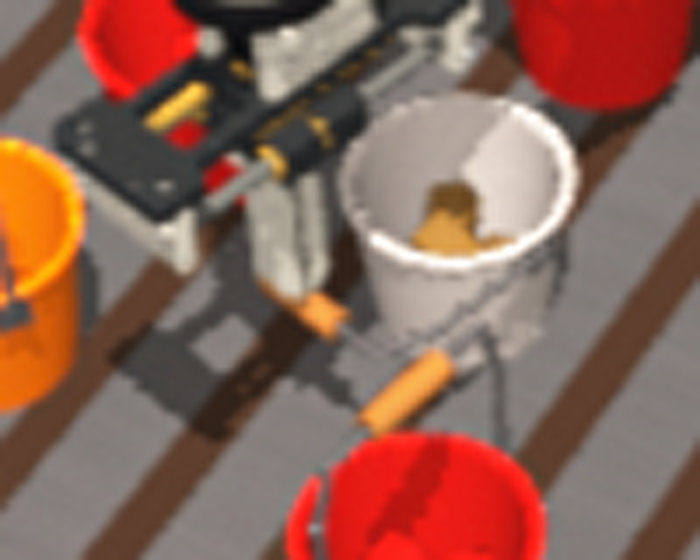

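The picture shows the closed fingertips ending at the sleeve, which passes beneath or in front of them at (280-330, 290-315). I triangulate the sleeve from the first two pictures, without relying on range.

```bash
python3 - <<'E'
from h import *
def ray(s,u,v):
    K=np.array([[s['fx'],0,s['cx']],[0,s['fy'],s['cy']],[0,0,1.]])
    p=cv2.undistortPoints(np.array([[[u,v]]],float),K,np.array([s['k1'],0,0,0.])).ravel()
    R=cv2.Rodrigues(np.array(s['rvec'],float))[0];d=R.T@np.r_[p,1];return -R.T@np.array(s['tvec']).ravel(),d/np.linalg.norm(d)
rs=[];
for n,(u0,u1,v0,v1) in(('top',(368,400,198,214)),('scene',(260,275,196,211))):
    s=pickle.load(open(n+'.pkl','rb'));im=cv2.imread(f'pics/{n}0.png');h=cv2.cvtColor(im,cv2.COLOR_BGR2HSV)
    og=((h[...,0]>4)&(h[...,0]<22)&(h[...,1]>110)&(h[...,2]>90)).astype(np.uint8)
    m=np.zeros_like(og);m[v0:v1,u0:u1]=og[v0:v1,u0:u1];M=cv2.moments(m,True)
    c=(M['m10']/M['m00'],M['m01']/M['m00']);print(n,c,M['m00']);rs.append(ray(s,*c))
A=sum(np.eye(3)-np.outer(d,d) for c,d in rs);b=sum((np.eye(3)-np.outer(d,d))@c for c,d in rs)
x=np.linalg.solve(A,b);print(x,[np.linalg.norm(np.cross(x-c,d)) for c,d in rs])
print(get_obs()['tool_pos'],get_obs()['joint_positions'])
E
```

```text
top (383.77272727272725, 205.04545454545453) 66.0
scene (268.027397260274, 202.41095890410958) 73.0
[ 0.52176791 -0.24252762  0.0846947 ] [np.float64(0.0004615330343639583), np.float64(0.00046153303436393376)]
[ 0.52556534 -0.24254285  0.06415475] [-5.30267879e-01  1.96576692e-01  1.46677663e+00 -5.92947340e-05
  1.47821116e+00 -2.68253277e-01]
```

```bash
python3 - <<'E'
from h import *
s=pickle.load(open('scene.pkl','rb'));P=cloud(s)
print(s['image'].shape)
for v in range(180,214):
    print(v,[ (u,*P[v,u].round(3)) for u in(264,266,268,270,272)])
E
```

```text
(400, 640, 3)
180 [(264, np.float64(0.553), np.float64(-0.223), np.float64(0.222)), (266, np.float64(0.549), np.float64(-0.219), np.float64(0.22)), (268, np.float64(0.549), np.float64(-0.212), np.float64(0.224)), (270, np.float64(0.542), np.float64(-0.211), np.float64(0.218)), (272, np.float64(0.529), np.float64(-0.213), np.float64(0.205))]
181 [(264, np.float64(0.554), np.float64(-0.223), np.float64(0.218)), (266, np.float64(0.551), np.float64(-0.218), np.float64(0.218)), (268, np.float64(0.543), np.float64(-0.217), np.float64(0.212)), (270, np.float64(0.539), np.float64(-0.213), np.float64(0.21)), (272, np.float64(0.529), np.float64(-0.213), np.float64(0.2))]
182 [(264, np.float64(0.558), np.float64(-0.22), np.float64(0.22)), (266, np.float64(0.551), np.float64(-0.218), np.float64(0.215)), (268, np.float64(0.544), np.float64(-0.217), np.float64(0.209)), (270, np.float64(0.539), np.float64(-0.214), np.float64(0.205)), (272, np.float64(0.442), np.float64(-0.277), np.float64(0.085))]
183 [(264, np.float64(0.557), np.float64(-0.222), np.float64(0.214)), (266, np.float64(0.551), np.floa
[... 9379 characters left out ...]
489), np.float64(-0.255), np.float64(0.003))]
212 [(264, np.float64(0.503), np.float64(-0.277), np.float64(0.0)), (266, np.float64(0.501), np.float64(-0.27), np.float64(0.003)), (268, np.float64(0.502), np.float64(-0.262), np.float64(0.008)), (270, np.float64(0.496), np.float64(-0.258), np.float64(0.003)), (272, np.float64(0.496), np.float64(-0.25), np.float64(0.009))]
213 [(264, np.float64(0.508), np.float64(-0.273), np.float64(0.003)), (266, np.float64(0.504), np.float64(-0.269), np.float64(0.001)), (268, np.float64(0.503), np.float64(-0.261), np.float64(0.004)), (270, np.float64(0.499), np.float64(-0.257), np.float64(0.002)), (272, np.float64(0.496), np.float64(-0.25), np.float64(0.003))]
```

Range points show the real fingertips at z≈0.10, while the reported TCP is 0.064. So the readout is off in z by about 35 mm here, and xy agrees. I'll go by the cameras for height: open, lower 36 mm, and close.

Call:
{"api": "drive_tool", "payload": {"commands": [[0,-0.06,0,0,0,0],[0,0,0,0,0,0],[0,0,0,0,0,0],[0,0,0.3,0,0,0],[0,0,0.3,0,0,0],[0,0,0.3,0,0,0],[0,0,0,0,0,0],[0,0,0,0,0,0]], "gripper": 0.57}}

```text
time: 6.68
tool_pos: [0.5234, -0.242, 0.0282]
ee_rot: [3.142, 0.0, 1.309]
wrist_force: [-0.1, 0.3, 0.1]
width: 0.0404
finger_force: 0.0
```

```bash
python3 - <<'E'
from h import *
s=snap('scene');P=cloud(s);o=get_obs();print(o['tool_pos'],o['wrist_force'],o['width'])
A=cv2.resize(s['image'][160:240,225:325],(700,560),interpolation=cv2.INTER_CUBIC)
cv2.imwrite('pics/g3.png',A)
# finger points: within 4cm of sleeve axis, not orange
h=cv2.cvtColor(s['image'],cv2.COLOR_BGR2HSV)
d=P[...,:2]-np.array([.522,-.2425]);r=d@np.array([.966,-.258]);t=d@np.array([.258,.966])
m=(abs(t)<.014)&(abs(r)<.045)&(P[...,2]>.03)&(P[...,2]<.16)
for a,b,n in((.012,.045,'outer'),(-.045,-.012,'inner'),(-.012,.012,'mid')):
    q=m&(r>a)&(r<b); print(n,q.sum(),P[q][:,2].min() if q.any() else 0, np.sort(P[q][:,2])[:6].round(3),np.percentile(r[q],[5,50,95]).round(3))
E
```

```text
[ 0.52358162 -0.24212284  0.02857016] [-0.54035244  0.16357311 -0.0361774 ] 0.040210118816628664
outer 93 0.06863532525460019 [0.069 0.071 0.071 0.072 0.072 0.074] [0.024 0.033 0.036]
inner 124 0.060514814253757696 [0.061 0.064 0.065 0.066 0.067 0.067] [-0.033 -0.021 -0.017]
mid 37 0.0815090767268332 [0.082 0.083 0.083 0.083 0.085 0.085] [-0.003  0.003  0.007]
```

View pics/g3.png

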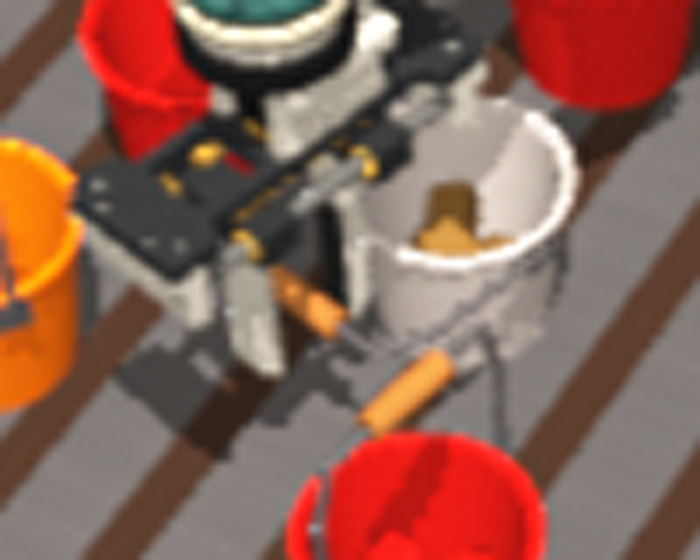

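The sleeve at (310,300) now lies between the fingers, whose tips are at z≈0.065. Closing.

Call:
{"api": "drive_tool", "payload": {"commands": [[0,0,0,0,0,0],[0,0,0,0,0,0],[0,0,0,0,0,0],[0,0,0,0,0,0],[0,0,0,0,0,0]], "gripper": 1.0}}

```text
time: 7.35
tool_pos: [0.5225, -0.2417, 0.0277]
ee_rot: [-3.14, -0.0, 1.309]
wrist_force: [-3.0, 1.1, -0.6]
width: 0.0128
finger_force: 30.0
```

Call:
{"api": "drive_tool", "payload": {"commands": [[0,-0.035,-0.213,0,0,0],[0,-0.038,-0.21,0,0,0],[0,-0.056,-0.206,0,0,0],[0,-0.074,-0.2,0,0,0],[0,0,0,0,0,0]]}}

```text
time: 7.98
tool_pos: [0.5159, -0.2401, 0.0626]
ee_rot: [3.139, 0.001, 1.309]
wrist_force: [-1.3, 0.4, -0.7]
width: 0.0134
finger_force: 30.0
```

Call:
{"api": "drive_tool", "payload": {"commands": [[0,-0.105,-0.19,0,0,0],[0,-0.109,-0.184,0,0,0],[0,-0.125,-0.173,0,0,0],[0,-0.14,-0.161,0,0,0],[0,0,0,0,0,0]]}}

```text
time: 8.6
tool_pos: [0.4974, -0.2352, 0.0911]
ee_rot: [3.139, 0.001, 1.309]
wrist_force: [2.3, -0.6, 2.9]
width: 0.013
finger_force: 30.0
```

Call:
{"api": "drive_tool", "payload": {"commands": [[0,-0.13,-0.172,0,0,0],[0,-0.167,-0.134,0,0,0],[0,0,0,0,0,0]]}}

```text
time: 8.98
tool_pos: [0.4848, -0.2318, 0.1024]
ee_rot: [-3.141, 0.0, 1.309]
wrist_force: [0.6, -0.9, 1.8]
width: 0.0132
finger_force: 30.0
```

Call:
{"api": "drive_tool", "payload": {"commands": [[0,-0.17,-0.135,0,0,0],[0,-0.188,-0.101,0,0,0],[0,0,0,0,0,0]]}}

```text
time: 9.35
tool_pos: [0.4704, -0.2278, 0.1112]
ee_rot: [-3.14, 0.0, 1.309]
wrist_force: [0.2, -0.8, -0.0]
width: 0.0128
finger_force: 30.0
```

```bash
python3 - <<'E'
from h import *
s=snap('scene');P=cloud(s);o=get_obs();print(o['tool_pos'],o['wrist_force'],o['width'])
w=cv2.cvtColor(s['image'],cv2.COLOR_BGR2HSV);w=(w[...,1]<40)&(w[...,2]>150)
m=w&(P[...,2]>.079)&(P[...,2]<.092)&(abs(P[...,0]-.431)<.07)&(abs(P[...,1]+.218)<.07)
q=P[m];A=np.c_[2*q[:,:2],np.ones(len(q))]
for _ in range(4):
    x=np.linalg.lstsq(A,(q[:,:2]**2).sum(1),rcond=None)[0];r=np.sqrt(x[2]+x[0]**2+x[1]**2)
    d=abs(np.hypot(*(q[:,:2]-x[:2]).T)-r);k=d<max(.006,np.percentile(d,80));q=q[k];A=A[k]
B=np.c_[q[:,:2]-q[:,:2].mean(0),np.ones(len(q))];print('rim',x[:2],r,len(q),'slope',np.linalg.lstsq(B,q[:,2],rcond=None)[0])
E
```

```text
[ 0.47066737 -0.22791017  0.11110748] [-0.69197532 -1.44437779  0.41814721] 0.013352665837810198
rim [ 0.43268702 -0.21837767] 0.04880744512198994 145 slope [0.00937563 0.0070684  0.08610297]
```

Call:
{"api": "drive_tool", "payload": {"commands": [[0,-0.196,-0.084,0,0,0],[0,-0.203,-0.066,0,0,0],[0,0,0,0,0,0]]}}

```text
time: 9.78
tool_pos: [0.4552, -0.2236, 0.1172]
ee_rot: [-3.14, -0.0, 1.309]
wrist_force: [-0.4, -0.6, -1.0]
width: 0.0134
finger_force: 30.0
```

Call:
{"api": "drive_tool", "payload": {"commands": [[0,-0.208,-0.048,0,0,0],[0,-0.212,-0.029,0,0,0],[0,-0.19,-0.008,0,0,0],[0,0,0,0,0,0],[0,0,0,0,0,0],[0,0,0,0,0,0]]}}

```text
time: 10.52
tool_pos: [0.4325, -0.2175, 0.1204]
ee_rot: [-3.141, -0.0, 1.309]
wrist_force: [-0.1, 0.5, -3.6]
width: 0.0129
finger_force: 30.0
```

```bash
cat > m.py <<'E'
from h import *
def pailfit(c,zr,s):
    P=cloud(s);w=cv2.cvtColor(s['image'],cv2.COLOR_BGR2HSV);w=(w[...,1]<40)&(w[...,2]>150)
    m=w&(abs(P[...,2]-zr)<.012)&(np.hypot(P[...,0]-c[0],P[...,1]-c[1])<.075)
    q=P[m];A=np.c_[2*q[:,:2],np.ones(len(q))]
    for _ in range(4):
        x=np.linalg.lstsq(A,(q[:,:2]**2).sum(1),rcond=None)[0];r=np.sqrt(x[2]+x[0]**2+x[1]**2)
        d=abs(np.hypot(*(q[:,:2]-x[:2]).T)-r);k=d<max(.006,np.percentile(d,80));q=q[k];A=A[k]
    B=np.c_[q[:,:2]-q[:,:2].mean(0),np.ones(len(q))];print('rim',x[:2].round(4),r.round(4),len(q),'slope,z',np.linalg.lstsq(B,q[:,2],rcond=None)[0].round(3))
E
python3 - <<'E'
from m import *
s=snap('scene');o=get_obs();print(o['tool_pos'],o['wrist_force'],o['width'])
pailfit((.432,-.218),.085,s)
cv2.imwrite('pics/up.png',cv2.resize(s['image'][110:240,215:345],(560,560),interpolation=cv2.INTER_CUBIC))
E
```

```text
[ 0.43256226 -0.21755905  0.12042409] [-0.50960325 -1.00985028 -3.92676482] 0.013243481917322665
rim [ 0.4329 -0.2184] 0.0487 250 slope,z [0.009 0.006 0.084]
```

View pics/up.png

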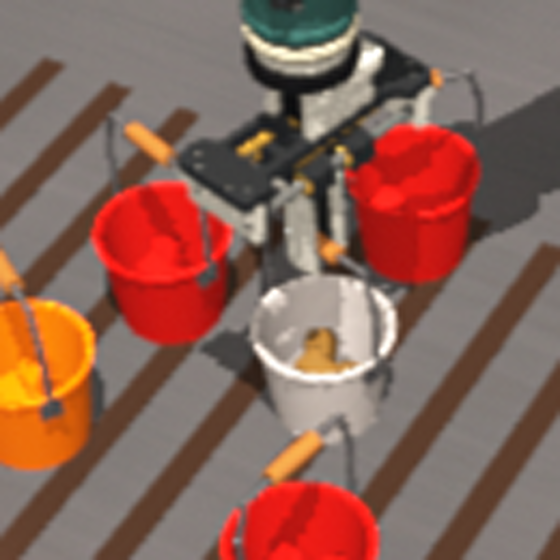

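The bail is upright with the pail standing in place, rim at (325,330) in the crop, and the arm already carries about 4 N. Lifting.

Call:
{"api": "drive_tool", "payload": {"commands": [[0,0,-0.1,0,0,0],[0,0,-0.2,0,0,0],[0,0,-0.3,0,0,0],[0,0,-0.4,0,0,0],[0,0,-0.5,0,0,0],[0,0,-0.5,0,0,0],[0,0,-0.5,0,0,0],[0,0,-0.4,0,0,0],[0,0,-0.3,0,0,0],[0,0,-0.2,0,0,0],[0,0,0,0,0,0],[0,0,0,0,0,0],[0,0,0,0,0,0],[0,0,0,0,0,0]]}}

```text
time: 12.32
tool_pos: [0.4324, -0.2175, 0.2562]
ee_rot: [-3.141, -0.0, 1.309]
wrist_force: [0.8, -0.2, -5.0]
width: 0.0131
finger_force: 30.0
```

```bash
python3 - <<'E'
from m import *
s=snap('scene');o=get_obs();print(o['tool_pos'],o['wrist_force'],o['width'])
pailfit((.432,-.218),.22,s)
pailfit((.432,-.218),.21,snap('scene'))
E
```

```text
[ 0.43248564 -0.21750652  0.25633929] [-0.26718614 -0.20145714 -5.66209086] 0.013280828644598655
rim [ 0.4333 -0.2182] 0.0484 295 slope,z [ 0.006 -0.005  0.219]
rim [ 0.433  -0.2185] 0.0473 276 slope,z [-0.005 -0.012  0.211]
```

Call:
{"api": "drive_tool", "payload": {"commands": [[0,0,0,0,0,-0.3],[0,0,0,0,0,-0.5],[0,0,0,0,0,-0.6],[0,0,0,0,0,-0.6],[0,0,0,0,0,-0.47],[0,0,0,0,0,0]]}}

```text
time: 13.18
tool_pos: [0.4326, -0.2176, 0.2568]
ee_rot: [3.142, 0.0, 1.556]
wrist_force: [-1.1, 0.0, -5.6]
width: 0.0135
finger_force: 30.0
```

Call:
{"api": "drive_tool", "payload": {"commands": [[0.1,0.046,0,0,0,0],[0.2,0.046,0,0,0,0],[0.3,0.046,0,0,0,0],[0.4,0.046,0,0,0,0],[0.5,0.046,0,0,0,0],[0.6,0.046,0,0,0,0],[0.6,0.046,0,0,0,0],[0.6,0.046,0,0,0,0],[0.6,0.046,0,0,0,0],[0.6,0.046,0,0,0,0],[0.6,0.046,0,0,0,0],[0.6,0.046,0,0,0,0],[0.6,0.046,0,0,0,0],[0.6,0.046,0,0,0,0],[0.5,0.046,0,0,0,0],[0.5,0.046,0,0,0,0],[0.4,0.046,0,0,0,0],[0.4,0.046,0,0,0,0],[0.3,0.046,0,0,0,0],[0.2,0.046,0,0,0,0]]}}

```text
time: 15.68
tool_pos: [0.475, 0.1505, 0.2567]
ee_rot: [-3.141, 0.0, 1.556]
wrist_force: [0.0, -0.4, -5.9]
width: 0.0131
finger_force: 30.0
```

Call:
{"api": "drive_tool", "payload": {"commands": [[0,0,0,0,0,0],[0,0,0,0,0,0],[0,0,0,0,0,0],[0,0,0,0,0,0],[0,0,0,0,0,0],[0,0,0,0,0,0],[0,0,0,0,0,0],[0,0,0,0,0,0]]}}

```text
time: 16.68
tool_pos: [0.4749, 0.1498, 0.2567]
ee_rot: [-3.142, 0.0, 1.556]
wrist_force: [0.8, -0.7, -6.0]
width: 0.013
finger_force: 30.0
```

```bash
python3 - <<'E'
from m import *
s=snap('scene');o=get_obs();print(o['tool_pos'],o['ee_rot'],o['wrist_force'],o['width'])
pailfit(o['tool_pos'][:2],.219,s)
t=snap('top');P=cloud(t)
cv2.imwrite('pics/pre.png',np.hstack([cv2.resize(s['image'][170:310,310:440],(371,400)),cv2.resize(t['image'][125:265,195:325],(371,400))]))
# bare wire/sleeve points in scene view
P=cloud(s);h=cv2.cvtColor(s['image'],cv2.COLOR_BGR2HSV);og=(h[...,0]>4)&(h[...,0]<22)&(h[...,1]>110)&(h[...,2]>90)
c=o['tool_pos'];q=P[og&(np.hypot(P[...,0]-c[0],P[...,1]-c[1])<.06)&(P[...,2]>.27)];print('sleeve',len(q),np.median(q,0) if len(q) else 0,q.min(0),q.max(0))
E
```

```text
[0.47491407 0.14982537 0.25668714] [-3.14156114e+00  1.09865982e-04  1.55584687e+00] [-0.56721798 -0.56168732 -5.81054434] 0.012912921907364133
rim [0.4766 0.149 ] 0.0485 385 slope,z [0.022 0.002 0.219]
sleeve 81 [0.49013737 0.16705016 0.40742902] [0.46435044 0.13027814 0.30846773] [0.52302397 0.18069211 0.42898326]
```

View pics/pre.png

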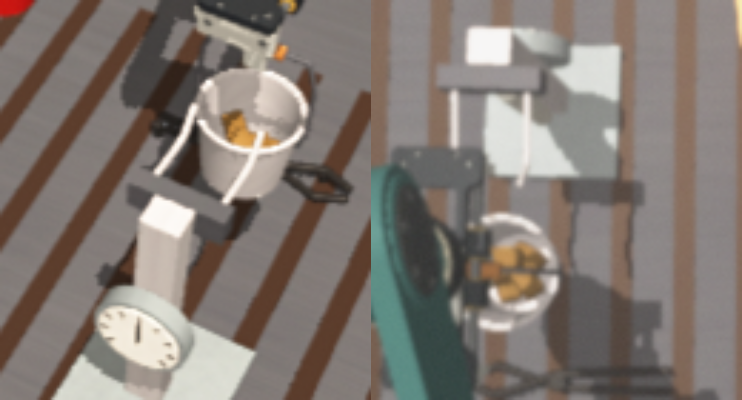

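Both views show the pail hanging in front of the prongs, mid-line aligned at y≈0.15, with the wire above the tips. I advance 101 mm at this height.

Call:
{"api": "drive_tool", "payload": {"commands": [[0,0.1,0,0,0,0],[0.01,0.2,0,0,0,0],[0.01,0.3,0,0,0,0],[0.01,0.35,0,0,0,0],[0.01,0.35,0,0,0,0],[0.01,0.35,0,0,0,0],[0.01,0.35,0,0,0,0],[0,0.25,0,0,0,0],[0,0.17,0,0,0,0],[0,0.1,0,0,0,0],[0,0,0,0,0,0],[0,0,0,0,0,0],[0,0,0,0,0,0],[0,0,0,0,0,0]]}}

```text
time: 18.52
tool_pos: [0.5755, 0.1507, 0.2569]
ee_rot: [3.141, 0.0, 1.556]
wrist_force: [-0.2, 1.0, -5.9]
width: 0.0132
finger_force: 30.0
```

```bash
python3 - <<'E'
from m import *
s=snap('scene');o=get_obs();print(o['tool_pos'],o['wrist_force'],o['width'])
pailfit(o['tool_pos'][:2],.219,s)
P=cloud(s);print('prong tips now')
h=cv2.cvtColor(s['image'],cv2.COLOR_BGR2HSV);w=(h[...,1]<45)&(h[...,2]>140)
for y0 in(.118,.182):
    q=P[w&(abs(P[...,1]-y0)<.008)&(P[...,2]>.25)&(P[...,2]<.31)&(P[...,0]>.53)&(P[...,0]<.625)];print(y0,len(q),q.min(0).round(3),np.median(q,0).round(3),q.max(0).round(3))
E
```

```text
[0.57560593 0.15068668 0.25686996] [-1.04420623 -0.53184568 -6.04281033] 0.013124920721098924
rim [0.5754 0.1503] 0.0484 248 slope,z [0.012 0.041 0.218]
prong tips now
0.118 43 [0.564 0.114 0.264] [0.594 0.118 0.272] [0.624 0.12  0.277]
0.182 65 [0.55  0.177 0.264] [0.581 0.181 0.273] [0.624 0.188 0.309]
```

Call:
{"api": "drive_tool", "payload": {"commands": [[0,0,0.15,0,0,0],[0,0,0.2,0,0,0],[0,0,0.2,0,0,0],[0,0,0.15,0,0,0],[0,0,0.08,0,0,0],[0,0,0.07,0,0,0],[0,0,0.05,0,0,0],[0,0,0.05,0,0,0],[0,0,0.05,0,0,0],[0,0,0.05,0,0,0],[0,0,0.05,0,0,0],[0,0,0,0,0,0],[0,0,0,0,0,0]]}}

```text
time: 20.2
tool_pos: [0.5759, 0.1507, 0.213]
ee_rot: [3.141, -0.0, 1.556]
wrist_force: [-0.1, -0.1, -4.6]
width: 0.0132
finger_force: 30.0
```

Call:
{"api": "drive_tool", "payload": {"commands": [[0,0,0.05,0,0,0],[0,0,0.05,0,0,0],[0,0,0.05,0,0,0],[0,0,0.05,0,0,0],[0,0,0.05,0,0,0],[0,0,0.05,0,0,0],[0,0,0.05,0,0,0],[0,0,0.05,0,0,0],[0,0,0.05,0,0,0],[0,0,0.05,0,0,0],[0,0,0,0,0,0],[0,0,0,0,0,0],[0,0,0,0,0,0]]}}

```text
time: 21.82
tool_pos: [0.5758, 0.1507, 0.1929]
ee_rot: [3.141, 0.0, 1.556]
wrist_force: [0.0, 0.1, -0.9]
width: 0.0133
finger_force: 30.0
```

```bash
cat > f.py <<'E'
from m import *
F=[]
for i in range(6):
    s=snap('scene');o=get_obs();F.append(o['wrist_force'])
print(o['tool_pos'],np.mean(F,0).round(2),np.std(F,0).round(2),o['width'])
P=cloud(s);h=cv2.cvtColor(s['image'],cv2.COLOR_BGR2HSV);w=(h[...,1]<45)&(h[...,2]>140)
for y0 in(.118,.182):
    q=P[w&(abs(P[...,1]-y0)<.006)&(P[...,2]>.215)&(P[...,2]<.31)&(P[...,0]>.585)&(P[...,0]<.62)];print(y0,len(q),np.median(q,0).round(4))
pailfit(o['tool_pos'][:2],.219-(.2568-o['tool_pos'][2]),s)
E
python3 f.py
```

```text
[0.57581329 0.15072895 0.19275416] [ 0.08  0.14 -1.57] [0.37 0.5  0.4 ] 0.013301853696133693
0.118 12 [0.6084 0.118  0.2492]
0.182 22 [0.6023 0.1807 0.248 ]
rim [0.5769 0.1505] 0.0481 236 slope,z [-0.006  0.062  0.155]
```

Call:
{"api": "drive_tool", "payload": {"commands": [[0,0,0.04,0,0,0],[0,0,0.04,0,0,0],[0,0,0.04,0,0,0],[0,0,0.04,0,0,0],[0,0,0.02,0,0,0],[0,0,0,0,0,0],[0,0,0,0,0,0]]}}

```text
time: 23.0
tool_pos: [0.5758, 0.1507, 0.1856]
ee_rot: [3.141, 0.0, 1.556]
wrist_force: [0.7, 0.3, -0.4]
width: 0.0128
finger_force: 30.0
```

```bash
python3 f.py
```

```text
[0.57580978 0.15068521 0.18555574] [ 0.24 -0.15 -0.47] [0.52 0.33 0.53] 0.013267405701373634
0.118 10 [0.6113 0.1178 0.2427]
0.182 25 [0.6008 0.1808 0.2399]
rim [0.5771 0.1498] 0.0483 242 slope,z [-0.006  0.044  0.147]
```

Call:
{"api": "drive_tool", "payload": {"commands": [[0,0,0.03,0,0,0],[0,0,0,0,0,0],[0,0,0,0,0,0],[0,0,0,0,0,0]]}}

```text
time: 23.8
tool_pos: [0.5758, 0.1507, 0.1844]
ee_rot: [3.141, 0.0, 1.556]
wrist_force: [1.0, -0.1, 0.3]
width: 0.013
finger_force: 30.0
```

Call:
{"api": "drive_tool", "payload": {"commands": [[0,0,0,0,0,0],[0,0,0,0,0,0],[0,0,0,0,0,0],[0,0,0,0,0,0],[0,0,0,0,0,0],[0,0,0,0,0,0]], "gripper": 0.65}}

```text
time: 24.55
tool_pos: [0.5757, 0.1507, 0.1843]
ee_rot: [-3.142, 0.0, 1.556]
wrist_force: [0.3, 0.2, -0.3]
width: 0.033
finger_force: 0.0
```

```bash
python3 f.py
```

```text
[0.57575782 0.1506878  0.18430249] [-0.17 -0.08 -0.05] [0.4  0.41 0.56] 0.03281641159672576
0.118 9 [0.6076 0.1174 0.2391]
0.182 26 [0.6033 0.1813 0.2393]
rim [0.5771 0.15  ] 0.0487 208 slope,z [-0.001  0.044  0.147]
```

Released, and the spring carries the weight steadily. Straight up now.

Call:
{"api": "drive_tool", "payload": {"commands": [[0,0,-0.1,0,0,0],[0,0,-0.2,0,0,0],[0,0,-0.3,0,0,0],[0,0,-0.4,0,0,0],[0,0,-0.5,0,0,0],[0,0,-0.5,0,0,0],[0,0,-0.5,0,0,0],[0,0,-0.3,0,0,0],[0,0,0,0,0,0],[0,0,0,0,0,0],[0,0,0,0,0,0],[0,0,0,0,0,0]]}}

```text
time: 26.35
tool_pos: [0.5755, 0.1507, 0.2955]
ee_rot: [-3.14, 0.0, 1.556]
wrist_force: [-0.1, 0.4, -0.1]
width: 0.0329
finger_force: 0.0
```

```bash
python3 - <<'E'
from m import *
s=snap('scene');o=get_obs();print(o['tool_pos'],o['wrist_force'])
pailfit((.576,.15),.147,s)
h=cv2.cvtColor(s['image'],cv2.COLOR_BGR2HSV);P=cloud(s);og=(h[...,0]>4)&(h[...,0]<22)&(h[...,1]>110)&(h[...,2]>90)
q=P[og&(abs(P[...,0]-.576)<.03)&(abs(P[...,1]-.15)<.04)&(P[...,2]>.2)&(P[...,2]<.26)];print('sleeve',len(q),np.median(q,0))
cv2.imwrite('pics/end.png',cv2.resize(s['image'][150:310,310:470],(560,560),interpolation=cv2.INTER_CUBIC))
E
```

```text
[0.57556524 0.1506816  0.29568711] [-0.17179267  0.59975551 -0.27931209]
rim [0.5771 0.15  ] 0.0488 248 slope,z [0.003 0.022 0.147]
sleeve 97 [0.57950129 0.15049822 0.24281887]
```

View pics/end.png

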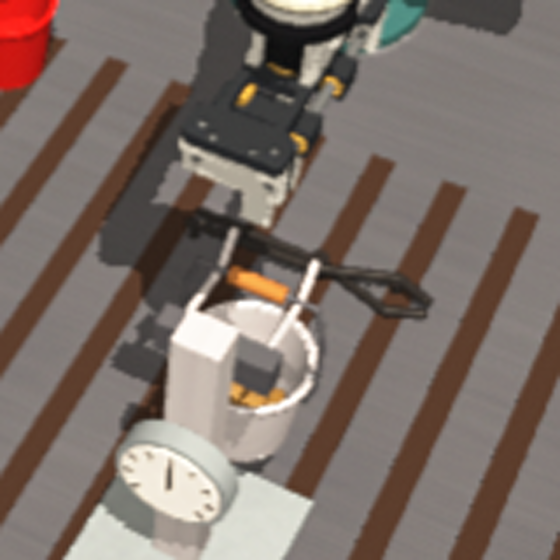

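The picture shows the pail hanging level, with the sleeve between the prongs at (258,283) and the gripper clear above. Handing in.

```bash
python3 -c "
from bench import close_job
print(close_job())"
```

```text
the job is handed in; nothing more can be done
None
```

I handed the job in with the steel pail hanging level and still by its bail in both prongs, the hanger sunk about 30 mm and the gripper clear above; the hand-in returned no verdict.

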